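# Ready the dryer's belt drive for a new belt

### The arm

A 6-joint arm with a two-finger parallel gripper is mounted at the origin on the work surface. World frame = base frame: x ahead of the robot, y to its left, z up, the work surface at z = 0. Lengths are in m, angles in rad, forces in N, time in s.
With the tool pointing down it reaches from about 0.425 to 0.95 m from the base axis. Payload 3.5 kg.
Tool frame: the origin (TCP) lies on the centre line of the jaws, within the pads' length; the fingertips stand 14 mm ahead of it and the grasp point (between the pads) lies 5 mm behind it (ctrl.finger_overhang is the distance from the TCP to the fingertips, in m); z points along the fingers, y is the line along which they close (so a half turn about z gives the same grasp; the last joint's range is limited). The gripper opens to 85 mm and grips with 20 to 120 N. Pads are 22 mm wide; open, the fingers measure 114 mm over their backs; the gripper's body (76 mm by 85 mm) begins 54 mm behind the grasp point. The pads swing forward as they close: fully open they stand 13 mm farther back than shut.
Start: joints at [1.053, 0.286, 1.577, -0, 1.279, -0.15], TCP at [0.243, 0.63, 0.245] pointing down, gripper open.
Joint ranges: [-2.77, 2.77], [-0.9, 2.22], [0.21, 2.48], [-1.53, 4.67], [0.24, 2.81], [-2.84, 2.84]. Speed limits (rad/s): [2.79, 2.79, 3.14, 3.14, 3.14, 3.14].

### API

Orientations are given as a unit quaternion [x, y, z, w].
In Python, from plant import ctrl gives the robot as it stands.
- The arm moves only by the tool send_rows, never from a script. Its argument "moves" is text: rows parted by semicolons, each of 7 numbers parted by spaces: the turn, a rotation vector about the tool's x, y, z in units of 360 degrees (1.0 is 360 degrees), then the shift along the tool's x, y, z in units of 20 cm (1.0 is 20 cm), then the gripper's target within -1 to 1 (fully open at 1, half-way at 0, shut at -1). A call has 1 to 12 rows; each row is the pose to reach, as a shift and turn from the pose commanded when the call began, along the tool's axes at that moment, turning the shorter way round; what a row does not reach only later rows make up. A row lasts 1/8 s, in which the tool goes at most 62.5 mm and 10.7 degrees, less where a joint would pass 70% of its speed; a pose out of reach is approached as far as the arm can. A call with a number of a shift or a turn outside -1 to 1 is refused whole. A call with a gripper value outside its range is refused whole. The fingers move at their own pace and stop on an object; "newtons" is the grip in N (left out, the last holds). Time passes only in rows, so rows that repeat a pose let the fingers close. It gives the time, the measured TCP pose, the force, the opening and the grip force at its end, in the units of the state.
- ctrl.get_state(): the state, without advancing time (a new reading comes with each control period).
- ctrl.read_camera(name): name is "side" or "top" or "wrist"; returns a dict with "image" (480x640x3 uint8, red, green, blue), "fovy" (degrees; the focal length in pixels is half the picture's height over the tangent of half this angle, whatever the lens; pixels are square), "cx", "cy" (the principal point, pixels), "distortion" ([k1, k2, p1, p2, k3] as OpenCV has them; the pictures are not rectified), "extrinsics" (4x4, takes a point from camera to world coordinates). Camera axes: x right, y up, looking along -z (the intrinsics and any distortion apply to the point x, -y, -z); pixel columns grow to the right and rows downward; lengths in m; the calibration is good to about 2 mm. A picture is of the moment at which its call begins. There is no depth.
- ctrl.sign_off(): hands the job in; it is judged then, once.
The state is a dict: "time": time; "qpos": joint angles; "dq": joint speeds; "joint_efforts": joint torques, N m; "eef_pos": TCP position; "tcp_rot": TCP orientation; "contact_force": force on the tool from outside, world axes, zero at the start; "wrist_torque": the same for the moment, N m; "opening": opening from 0.0 (shut) to 1.0 (fully open); "finger_force": force on a finger pad.
Only numpy, scipy, OpenCV 4.12 (cv2) and the standard library are available. Lean on these libraries where they do the work, as an engineer would, in place of code of your own. Each camera call takes 0.05 s, during which the arm holds its last target. There are 200 camera calls.

### The job

Get the blue belt-drive unit ready for its new belt: slide the loose white sleeve over the bare upright steel shaft, all the way down onto its shoulder, and let go of it. Then push the sprung yellow tensioner arm back by its orange post, past the ratchet click until its red pointer is well inside the green band, and finish while still holding it there, because it springs back when let go. Leave everything else on the table where it is.

Things in the scene. Friction and masses are not known exactly. Their poses are not given: they have to be found in the camera images.
- drive: Blue base plate, 220 (x) x 280 (y) x 12 mm, fixed to the table, with the shaft, tensioner arm, pawl and a grey gearbox with a toothed drive pulley (top 72 mm up, at plate x 80, y 98 mm) on it. Origin at the centre of its underside, on the table; z up. Plate x is the direction in which the tensioner arm is pushed, away from the robot when the yaw is 0.
- shaft_foot (a point): Centre of the top of the dark steel shoulder (44 mm across), 20 mm above the table, at plate x -10, y 112 mm: the sleeve's lower end rests here. Axes as the plate's.
- shaft_top (a point): Top centre of the bare upright steel shaft, 62 mm above the shoulder (82 mm above the table). The shaft is 14 mm thick; its top 8 mm taper to 6 mm.
- sleeve: White plastic sleeve (plain tube) standing loose on the table: 38 mm outside, 18 mm bore, 50 mm tall, either end down, 40 to 85 g. Origin at the centre of its lower end, z along its axis.
- sleeve_mid (a point): Centre of the white sleeve, 25 mm above its lower end.
- tension_arm: Yellow tensioner arm: a level bar 22 mm wide from its pivot (the origin of this frame in plan, at plate x 0, y -90 mm) along its own y axis, 125 mm long, with a red pointer to 152 mm; its top is 42 mm above the table. It carries a steel ratchet disc round the pivot and the orange post. Origin at table height.
- post_top (a point): Top centre of the upright orange post near the arm's free end: 24 mm thick, 120 mm from the pivot, reaching from the bar (42 mm above the table) to 95 mm. Push here in the plate's +x direction (or pinch the post). At rest it stands at plate x -38, y 24 mm; at full travel at plate x 38, y 24 mm; halfway at x 0, y 30 mm.
- tensioner (a joint): Angle (rad) the arm is pushed back: 0 at rest, 0.64 at the far stop; grows as the post moves to plate +x (clockwise from above). A spring drives it back: 4 N at the post at 0, 9.5 N at 0.48, 11 N at 0.64. The pawl adds up to 9 N near 0.25 (push peaks near 17 N), snaps over the tooth at 0.34 and is clear from 0.48. The click does not hold the arm. The pointer is over the green band from 0.48.
- pawl (a joint): Brass sprung pawl beside the ratchet disc: 0 (m) when dropped, rising to about 0.003 as the tooth passes under it.
- rubber_roller: loose short black rubber ring, 48 mm across, 30 mm tall, 10 mm bore (does not fit the shaft); origin at the centre of its underside. Bystander, to be left where it is.
- brass_cup: loose brass ring, 40 mm across, 22 mm tall, 11 mm bore (does not fit the shaft); origin at the centre of its underside. Bystander, to be left where it is.
- mug: loose white mug, 82 mm across, 95 mm tall; origin at the centre of its underside. Bystander, to be left where it is.
- ink_cup: loose white and green plastic cup, 74 mm across, 85 mm tall, of set ink with a wooden stick standing in it (top about 180 mm up); origin at the centre of its underside. Bystander, to be left where it is.
- ink_bottle: loose blue bottle, 60 mm across, 160 mm tall; origin at the centre of its underside. Bystander, to be left where it is.
- squeegee: loose wooden squeegee lying flat, 50 x 220 x 28 mm, long side along its y axis; origin at the centre of its underside. Bystander, to be left where it is.
- scissors: loose scissors with red handles lying flat, about 80 x 170 x 10 mm, long side along their y axis; origin at the centre of its underside. Bystander, to be left where it is.

How it is judged:
On the way, in this order (a step that is already met when the one before it is completed fails the run):
1. the white sleeve is down on the shaft's shoulder and let go (horizontal distance between sleeve_mid and shaft_foot below 0.004 m and z of sleeve_mid in the frame of shaft_foot between 0.022 and 0.028 m and angle between the z axis of sleeve and the z axis of drive, either way round below 0.08 rad and contact force between the fingers and sleeve below 0.1 N), for 0.2 s.
2. the tensioner arm is pushed back past its click (value of joint tensioner above 0.48 rad), for 0.2 s.
At the end, for the whole second after the job is handed in: The white sleeve stands on the shaft's shoulder (axis within 4 mm, lower end within 3 mm of the shoulder, upright within 0.08 rad), untouched by the fingers, while the fingers hold the tensioner arm still, past its click at more than 0.48 rad, with more than 2 N on it (all of step 1 and value of joint tensioner above 0.48 rad and velocity of joint tensioner between -0.1 and 0.1 rad/s and contact force between the fingers and tension_arm above 2 N); the arm keeps its last pose, push and grip.
It fails at once if any bystander is shifted by more than 30 mm (distance of any of rubber_roller, brass_cup, mug, ink_cup, ink_bottle, squeegee, scissors from where it was at the start of the episode above 0.03 m).
It also fails if it takes over 51 s, if anything falls off the work surface, if the arm or the gripper's body presses on something with over 40 N, if the wrist force passes 120 N, or if a joint passes its speed limit or range.

## Working session

There is one attempt and no reset: what is moved stays moved. The work goes in short steps, Python scripts to look and compute and a tool call to move; the robot and the scene stay as the last step left them, time stands still between calls to the robot, and variables do not carry over. Pictures are saved under pics/ and viewed, at most 10 in all, crops included, and the job is handed in when it is done.

Besides the shell and the picture viewer there is one more tool, called in YAML: its name, and indented under it one key for each argument. send_rows: Moves the arm, as the interface text tells. Its arguments: {"type":"object","properties":{"moves":{"type":"string"},"newtons":{"type":"number"}},"required":["moves"]}

```bash
mkdir -p pics; cat > h.py <<'E'
import numpy as np, cv2, pickle
from scipy.spatial.transform import Rotation as R
def snap(ctrl,name,fn):
    c=ctrl.read_camera(name); cv2.imwrite(f'pics/{fn}.png',c['image'][:,:,::-1]); pickle.dump(c,open(f'pics/{fn}.pkl','wb')); return c
def K(c):
    f=240/np.tan(np.radians(c['fovy'])/2); return np.array([[f,0,c['cx']],[0,f,c['cy']],[0,0,1]])
def ray(c,px,z):
    u=cv2.undistortPoints(np.array([[px]],float),K(c),np.array(c['distortion']))[0,0]
    E=np.array(c['extrinsics']); d=E[:3,:3]@np.array([u[0],-u[1],-1]); o=E[:3,3]
    return o+d*(z-o[2])/d[2]
def proj(c,P):
    E=np.array(c['extrinsics']); p=(np.atleast_2d(P)-E[:3,3])@E[:3,:3]; p=p*[1,-1,-1]
    return cv2.projectPoints(p,np.zeros(3),np.zeros(3),K(c),np.array(c['distortion']))[0][:,0]
def load(fn): return pickle.load(open(f'pics/{fn}.pkl','rb'))
def rel(s,pos,rotm=None):
    """shift in tool axes/0.2 and turn/2pi from state pose"""
    r=R.from_quat(s['tcp_rot']); d=r.inv().apply(np.array(pos)-s['eef_pos'])/0.2
    t=(r.inv()*rotm).as_rotvec()/(2*np.pi) if rotm is not None else np.zeros(3)
    return np.round(t,4),np.round(d,4)
E
python3 - <<'E'
from plant import ctrl
from h import *
for n in ['top','side']:
    c=snap(ctrl,n,n+'0'); print(n,c['fovy'],c['cx'],c['cy'],c['distortion'],np.round(c['extrinsics'],3).tolist())
print(ctrl.get_state(),ctrl.finger_overhang)
E
```

```text
top 48.48029485924055 311.8430220933518 237.7775930423965 [-0.12759404  0.          0.          0.          0.        ] [[0.02, 0.985, -0.174, 0.302], [-0.999, 0.024, 0.021, -0.025], [0.025, 0.173, 0.985, 1.442], [0.0, 0.0, 0.0, 1.0]]
side 44.28215510101136 320.14559383802805 239.0970546295701 [-0.16529164  0.          0.          0.          0.        ] [[-0.967, 0.163, -0.196, 0.272], [-0.255, -0.624, 0.739, 0.991], [-0.002, 0.764, 0.645, 0.987], [0.0, 0.0, 0.0, 1.0]]
{'time': 0.1, 'qpos': array([ 1.05300558e+00,  2.87152520e-01,  1.57802242e+00,  3.12832691e-06,
        1.27855882e+00, -1.49990698e-01]), 'dq': array([-0.00089422, -0.00215509, -0.00412815, -0.00126553, -0.00034096,
       -0.00101195]), 'joint_efforts': array([ 1.11117341e-03, -4.07296550e+01, -2.93698758e+01, -1.17657883e-04,
        3.41255523e-03,  5.63580798e-06]), 'eef_pos': array([0.2423957 , 0.62938591, 0.24403957]), 'tcp_rot': array([ 1.82865556e-01,  9.83137347e-01, -1.01094198e-03, -3.52258306e-04]), 'contact_force': array([-0.32967724,  0.66898074, -0.28278203]), 'wrist_torque': array([ 0.0038915 , -0.00288205,  0.03688828]), 'finger_force': 0.0, 'opening': 1.0001044880546384} 0.014
```

View pics/top0.png

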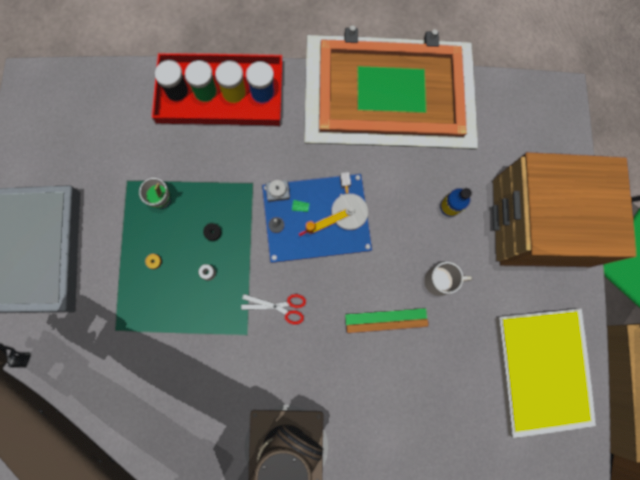

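View pics/side0.png

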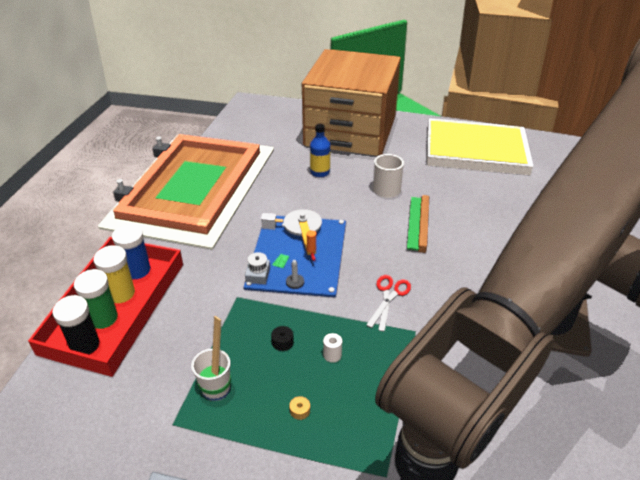

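The top view shows the plate corners near (264,184), (362,175), (371,251) and (272,262), the sleeve top at (206,271) and the shaft near (277,224). The side view shows the sleeve at (333,348) and the shaft at (295,272). I'll enlarge both.

```bash
python3 - <<'E'
from h import *
a=cv2.imread('pics/top0.png')[165:295,180:380]; b=cv2.imread('pics/side0.png')[200:370,230:360]
a=cv2.resize(a,None,fx=4,fy=4,interpolation=3)[:, :]
cv2.imwrite('pics/topc.png',a)
cv2.imwrite('pics/sidec.png',cv2.resize(b,None,fx=3.5,fy=3.5,interpolation=3))
E
```

```text
(no output)
```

View pics/topc.png

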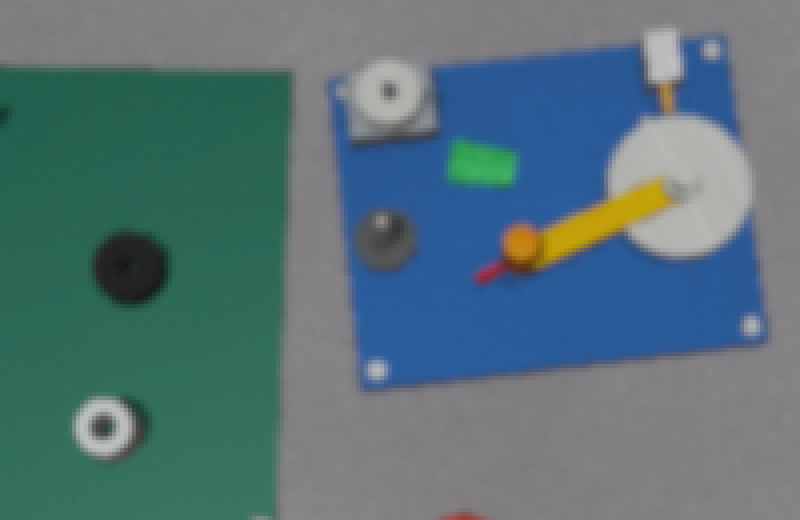

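View pics/sidec.png

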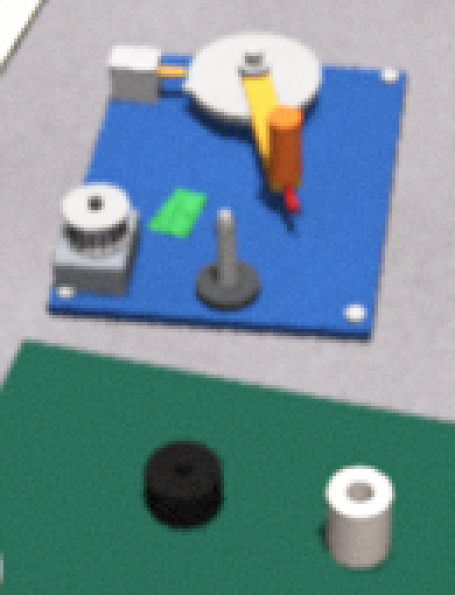

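The top crop shows the plate corners at (330,78), (728,37), (768,342) and (363,390), the sleeve top at (104,428), the shoulder at (386,241), the shaft tip at (381,220) and the post top at (522,243). In the side crop, the sleeve top is at (359,492), the shaft tip at (224,213) and the post top at (287,118).

```bash
python3 - <<'E'
from h import *
from scipy.optimize import least_squares
t=load('top0'); s=load('side0')
T=lambda x,y:((x+.5)/4-.5+180,(y+.5)/4-.5+165); S=lambda x,y:((x+.5)/3.5-.5+230,(y+.5)/3.5-.5+200)
cor=[T(330,78),T(728,37),T(768,342),T(363,390)]
W=np.array([ray(t,p,.012)[:2] for p in cor]); L=np.array([[.11,.14],[.11,-.14],[-.11,-.14],[-.11,.14]])
def f(q): 
    c,n=np.cos(q[2]),np.sin(q[2]); return (L@np.array([[c,n],[-n,c]])+q[:2]-W).ravel()
r=least_squares(f,[.5,0,0]); print(r.x,np.round(r.fun*1e3,1))
c,n=np.cos(r.x[2]),np.sin(r.x[2])
g=lambda x,y:r.x[:2]+np.array([c*x-n*y,n*x+c*y])
print('plate: shaft',g(-.01,.112),'post',g(-.038,.024))
for n_,a,b,z in [('sleeve',T(104,428),S(359,492),.05),('shaft',T(381,220),S(224,213),.082),('post',T(522,243),S(287,118),.095),('foot',T(386,241),None,.02)]:
    print(n_,ray(t,a,z)[:2],b and ray(s,b,z)[:2])
print('roller',ray(t,T(131,267),.03),'cup',ray(s,(300,406),.022),'scissors',ray(t,(268,306),0),'inkcup',ray(s,(212,365),.085), 'gear',g(.08,.098))
E
```

```text
[ 0.61280169 -0.06808509  0.13676048] [ 0.5  0.8  1.3  0.  -1.5 -2.  -0.3  1.2]
plate: shaft [0.58762559 0.04150581] post [ 0.57188447 -0.04948989]
sleeve [0.45080815 0.22154717] [0.45047583 0.22319762]
shaft [0.58781735 0.04257877] [0.58602585 0.0430474 ]
post [ 0.57225391 -0.04929037] [ 0.56773783 -0.04588185]
foot [0.58634455 0.04180258] None
roller [0.56227381 0.21264471 0.03      ] cup [0.47595694 0.37586491 0.022     ] scissors [0.36753888 0.05768974 0.        ] inkcup [0.65098131 0.37142092 0.085     ] gear [0.67869393 0.03990664]
```

send_rows:
  moves: "0 0 0 -0.85 -0.765 0.2 1;0 0 0 -0.85 -0.765 0.2 1;0 0 0 -0.85 -0.765 0.2 1;0 0 0 -0.85 -0.765 0.2 1;0 0 0 -0.85 -0.765 0.2 1"
  newtons: 40

```text
time: 0.72
eef_pos: [0.3468, 0.4233, 0.2039]
tcp_rot: [0.185, 0.983, -0.001, -0.001]
contact_force: [0.0, 0.3, 0.4]
opening: 0.997
finger_force: 0.0
```

send_rows:
  moves: "0 0 0 -0.85 -0.765 0.2 1;0 0 0 -0.85 -0.765 0.2 1;0 0 0 -0.85 -0.765 0.2 1;0 0 0 -0.85 -0.765 0.2 1;0 0 0 -0.85 -0.765 0.2 1;0 0 0 -0.85 -0.765 0.2 1;0 0 0 -0.85 -0.765 0.2 1"

```text
time: 1.6
eef_pos: [0.4495, 0.2235, 0.1656]
tcp_rot: [0.182, 0.983, 0.0, 0.0]
contact_force: [0.7, -0.1, 0.1]
opening: 0.999
finger_force: 0.0
```

```bash
python3 - <<'E'
from plant import ctrl
from h import *
c=snap(ctrl,'wrist','w1'); s=ctrl.get_state()
print(s['eef_pos'],s['tcp_rot'],s['time'],c['fovy'],np.round(c['extrinsics'],3).tolist())
print(rel(s,[.4506,.2223,.15]), proj(c,[.4506,.2223,.05]))
E
```

```text
[0.44946877 0.22342417 0.1655918 ] [1.81738370e-01 9.83346888e-01 2.04107819e-04 1.42815153e-04] 1.65 64.01189892156827 [[0.357, -0.883, -0.305, 0.37], [0.934, 0.338, 0.117, 0.254], [-0.001, -0.327, 0.945, 0.295], [0.0, 0.0, 0.0, 1.0]]
(array([0., 0., 0.]), array([-0.0073, -0.0033,  0.078 ])) [[318.04589109 244.08979463]]
```

View pics/w1.png

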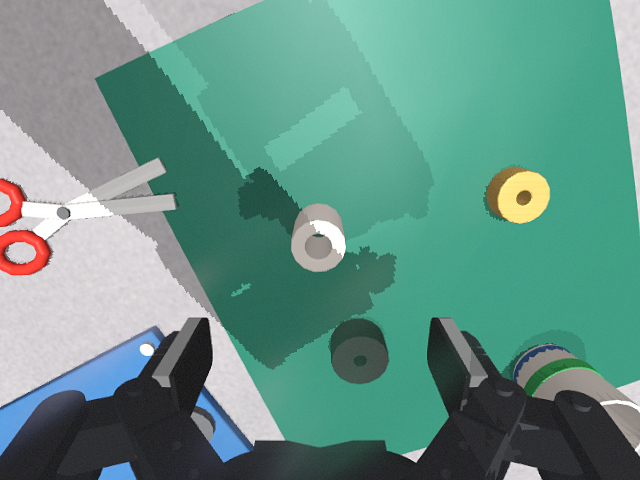

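The sleeve bore is centred at (318,245), within a pixel of the predicted (318,244), so I'll descend and grasp.

send_rows:
  moves: "0 0 0 -0.007 -0.003 0.3 1;0 0 0 -0.007 -0.003 0.55 1;0 0 0 -0.007 -0.003 0.66 1;0 0 0 -0.007 -0.003 0.66 1;0 0 0 -0.007 -0.003 0.66 -1;0 0 0 -0.007 -0.003 0.66 -1;0 0 0 -0.007 -0.003 0.66 -1;0 0 0 -0.007 -0.003 0.66 -1;0 0 0 -0.007 -0.003 0.66 -1;0 0 0 -0.007 -0.003 0.66 -1;0 0 0 -0.007 -0.003 0.66 -1;0 0 0 -0.007 -0.003 0.66 -1"
  newtons: 40

```text
time: 3.15
eef_pos: [0.4522, 0.2214, 0.0349]
tcp_rot: [0.183, 0.983, 0.001, 0.001]
contact_force: [-1.1, 0.9, 6.2]
opening: 0.422
finger_force: 40.7
```

send_rows:
  moves: "0 0 0 0 0 -0.25 -1;0 0 0 0 0 -0.5 -1;0 0 0 0 0 -0.5 -1;0 0 0 0 0 -0.5 -1"

```text
time: 3.65
eef_pos: [0.4503, 0.2208, 0.1327]
tcp_rot: [0.183, 0.983, -0.0, -0.0]
contact_force: [0.2, -0.1, -0.6]
opening: 0.418
finger_force: 40.3
```

```bash
python3 - <<'E'
from plant import ctrl
from h import *
s=ctrl.get_state()
print(s['eef_pos'],s['opening'],s['finger_force'],rel(s,[.5872,.0423,.14]))
E
```

```text
[0.45032348 0.22078181 0.13265306] 0.41840126311067233 40.287144019966945 (array([0., 0., 0.]), array([-0.9595, -0.5866, -0.0372]))
```

send_rows:
  moves: "0 0 0 -0.3 -0.18 -0.04 -1;0 0 0 -0.6 -0.4 -0.04 -1;0 0 0 -0.9 -0.58 -0.04 -1;0 0 0 -1 -0.586 -0.04 -1;0 0 0 -1 -0.586 -0.04 -1"

```text
time: 4.28
eef_pos: [0.596, 0.0372, 0.1388]
tcp_rot: [0.185, 0.983, -0.0, -0.002]
contact_force: [0.9, 0.6, -0.2]
opening: 0.42
finger_force: 40.3
```

send_rows:
  moves: "0 0 0 -0.16 0 0 -1;0 0 0 -0.16 0 0 -1;0 0 0 -0.16 0 0 -1"

```text
time: 4.65
eef_pos: [0.6236, 0.0292, 0.1396]
tcp_rot: [0.183, 0.983, -0.0, -0.002]
contact_force: [0.3, -0.0, -0.9]
opening: 0.422
finger_force: 40.3
```

```bash
python3 - <<'E'
from plant import ctrl
from h import *
c=snap(ctrl,'wrist','w2'); s=ctrl.get_state(); pickle.dump(s,open('pics/s2.pkl','wb'))
print(s['eef_pos'],s['tcp_rot'],rel(s,[.5872,.0423,.14]),proj(c,[[.5872,.0423,.082],[.5872,.0423,.02],np.append(s['eef_pos'][:2],s['eef_pos'][2]+.017)]))
cv2.imwrite('pics/w2c.png',cv2.resize(c['image'][150:400,190:450,::-1],None,fx=2.4,fy=2.4,interpolation=2)) if 0 else None
E
```

```text
[0.62368174 0.02920085 0.14002074] [ 1.82422811e-01  9.83218954e-01 -3.41187066e-05 -1.55093295e-03] (array([0., 0., 0.]), array([ 0.1938, -0.0043,  0.0007])) [[317.41138823 207.35257034]
 [318.06684491 184.78855281]
 [318.60200654 366.9089649 ]]
```

View pics/w2.png

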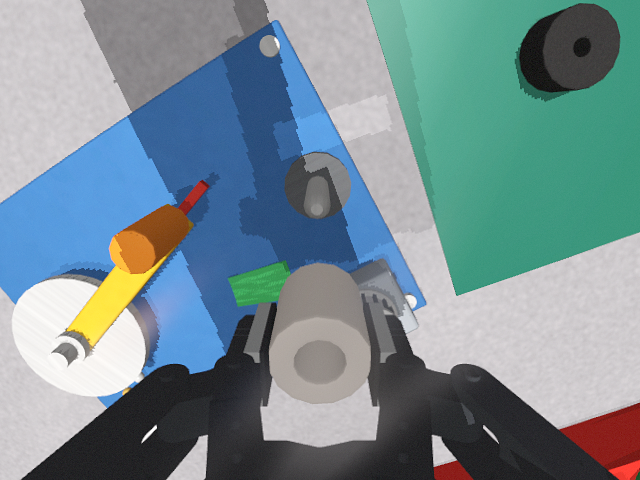

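The wrist view shows the shaft tip near (317,209), against a predicted (317,207), and the sleeve's top bore near (320,362). I'll enlarge both.

```bash
python3 - <<'E'
import cv2, numpy as np
a=cv2.imread('pics/w2.png')
A=cv2.resize(a[145:225,278:358],None,fx=5,fy=5,interpolation=2);B=cv2.resize(a[255:415,255:385],None,fx=3,fy=3,interpolation=2)
o=np.zeros((480,790,3),np.uint8);o[:400,:400]=A;o[:480,400:790]=B;cv2.imwrite('pics/w2c.png',o)
E
```

```text
(no output)
```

View pics/w2c.png

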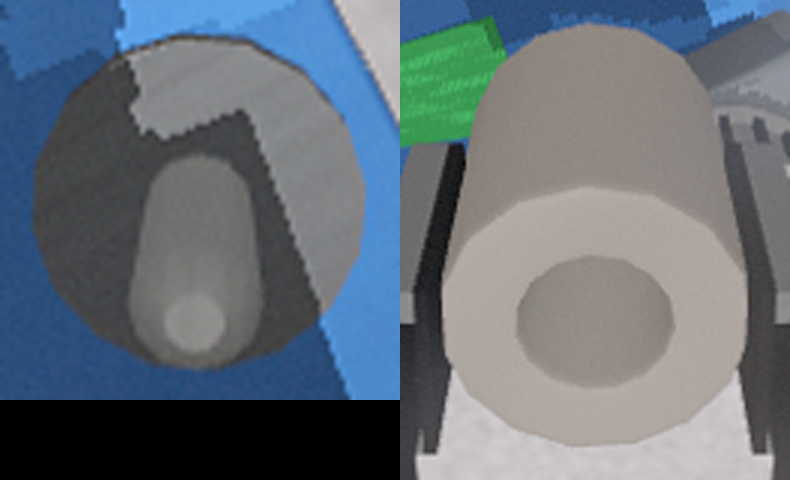

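Enlarged, the tip is at (317,209.6), the shoulder at (317.8,185.4) and the sleeve's top bore at (320,362).

```bash
python3 - <<'E'
from h import *
c=load('w2'); s=pickle.load(open('pics/s2.pkl','rb'))
tip=ray(c,(317,209.6),.082); foot=ray(c,(317.8,185.4),.02); print(tip,foot)
for dz in (.014,.017):
    sl=ray(c,(320,361.7),s['eef_pos'][2]+dz); 
    for t in (tip,foot,np.array([.5872,.0423,0])):
        d=t-sl; d[2]=0; print(dz,sl,rel(s,s['eef_pos']+d)[1]*200,'mm')
E
```

```text
[0.58820299 0.04169176 0.082     ] [0.58751315 0.04199238 0.02      ]
0.014 [0.62387902 0.02964631 0.15402074] [37.62 -1.56  0.12] mm
0.014 [0.62387902 0.02964631 0.15402074] [38.38 -1.52  0.12] mm
0.014 [0.62387902 0.02964631 0.15402074] [38.78 -1.34  0.12] mm
0.017 [0.62182493 0.03043636 0.15702074] [35.42 -1.56  0.1 ] mm
0.017 [0.62182493 0.03043636 0.15702074] [36.18 -1.52  0.12] mm
0.017 [0.62182493 0.03043636 0.15702074] [36.58 -1.34  0.12] mm
```

send_rows:
  moves: "0 0 0 0.186 -0.0075 0 -1;0 0 0 0.186 -0.0075 0 -1;0 0 0 0.186 -0.0075 0 -1;0 0 0 0.186 -0.0075 0 -1;0 0 0 0.186 -0.0075 0 -1"

```text
time: 5.32
eef_pos: [0.5906, 0.04, 0.1415]
tcp_rot: [0.183, 0.983, 0.0, 0.0]
contact_force: [0.5, -0.3, -1.2]
opening: 0.419
finger_force: 40.3
```

```bash
python3 - <<'E'
from plant import ctrl
from h import *
s0=pickle.load(open('pics/s2.pkl','rb')); s=ctrl.get_state()
print(s['eef_pos'], s['tcp_rot'],rel(s0,s['eef_pos'])[1]*200)
E
```

```text
[0.59063762 0.04000632 0.14153448] [1.82967601e-01 9.83118905e-01 8.48037236e-06 2.75662922e-04] [34.72 -1.76 -1.4 ]
```

send_rows:
  moves: "0 0 0 0.011 0.001 0 -1;0 0 0 0.011 0.001 0.05 -1;0 0 0 0.011 0.001 0.1 -1;0 0 0 0.011 0.001 0.14 -1;0 0 0 0.011 0.001 0.18 -1;0 0 0 0.011 0.001 0.18 -1;0 0 0 0.011 0.001 0.18 -1"

```text
time: 6.2
eef_pos: [0.5883, 0.0412, 0.1055]
tcp_rot: [0.183, 0.983, 0.0, 0.0]
contact_force: [0.1, 0.6, -0.4]
opening: 0.414
finger_force: 40.3
```

send_rows:
  moves: "0 0 0 0 0 0.06 -1;0 0 0 0 0 0.12 -1;0 0 0 0 0 0.16 -1;0 0 0 0 0 0.2 -1;0 0 0 0 0 0.235 -1;0 0 0 0 0 0.235 -1;0 0 0 0 0 0.235 -1"

```text
time: 7.08
eef_pos: [0.5884, 0.0412, 0.0586]
tcp_rot: [0.183, 0.983, 0.0, 0.0]
contact_force: [0.0, 0.4, 0.4]
opening: 0.421
finger_force: 40.3
```

send_rows:
  moves: "0 0 0 0 0 0.0125 -1;0 0 0 0 0 0.0125 -1;0 0 0 0 0 0.0125 0.3;0 0 0 0 0 0.0125 0.3;0 0 0 0 0 0.0125 0.3;0 0 0 0 0 0.0125 0.3;0 0 0 0 0 -0.1 0.3;0 0 0 0 0 -0.35 0.3;0 0 0 0 0 -0.6 0.3;0 0 0 0 0 -0.6 0.3;0 0 0 0 0 -0.6 0.3"

```text
time: 8.45
eef_pos: [0.5877, 0.0412, 0.178]
tcp_rot: [0.183, 0.983, -0.0, -0.0]
contact_force: [-0.8, 1.0, 0.2]
opening: 0.653
finger_force: 0.0
```

```bash
python3 - <<'E'
from plant import ctrl
from h import *
c=snap(ctrl,'side','side3'); w=snap(ctrl,'wrist','w3'); s=ctrl.get_state()
print(s['eef_pos'],s['opening'],s['contact_force'])
print(proj(w,[[.5879,.0418,.07],[.5879,.0418,.082],[.5879,.0418,.12],[.5720,-.0494,.095]]))
yaw=.1368; z=np.array([0,0,-1.]); y=np.array([np.cos(yaw),np.sin(yaw),0]); rm=R.from_matrix(np.c_[np.cross(y,z),y,z])
print(rel(s,[.572,-.0494,.16],rm))
cv2.imwrite('pics/m3.png',np.hstack([cv2.resize(c['image'][200:310,235:345],(400,400),interpolation=2),cv2.resize(w['image'],(400,300)).copy() if 0 else cv2.resize(w['image'][:,80:560],(400,400))])[:,:,::-1])
E
```

```text
[0.58690622 0.04127317 0.17629321] 0.6487305549991486 [-0.0767872  -0.34620171 -0.4844133 ]
[[320.44700442 247.65412423]
 [320.45943013 254.16239752]
 [320.50759859 279.54052411]
 [172.27784711 288.87691701]]
(array([-0.0004, -0.0004,  0.1697]), array([-0.0938, -0.4498,  0.0816]))
```

View pics/m3.png

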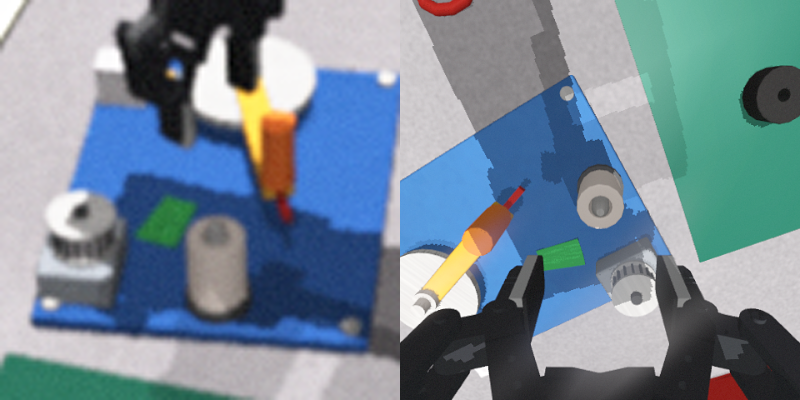

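The sleeve sits fully down on the shoulder, with its wrist-view top at (320,246) against a predicted (320,248). The post top is at (173.6,289), which matches the prediction, so I'll go to the post.

send_rows:
  moves: "0 0 0.17 -0.094 -0.45 0.08 0.3;0 0 0.17 -0.094 -0.45 0.08 0.3;0 0 0.17 -0.094 -0.45 0.08 0.3;0 0 0.17 -0.094 -0.45 0.08 0.3;0 0 0.17 -0.094 -0.45 0.08 0.3;0 0 0.17 -0.094 -0.45 0.08 0.3;0 0 0.17 -0.094 -0.45 0.08 0.3;0 0 0.17 -0.094 -0.45 0.08 0.3;0 0 0.17 -0.094 -0.45 0.08 0.3"
  newtons: 60

```text
time: 9.68
eef_pos: [0.5731, -0.0495, 0.1619]
tcp_rot: [0.657, 0.753, -0.0, -0.0]
contact_force: [0.1, -0.5, -0.3]
opening: 0.653
finger_force: 0.0
```

```bash
python3 - <<'E'
from plant import ctrl
from h import *
s=ctrl.get_state()
yaw=.1368; z=np.array([0,0,-1.]); y=np.array([np.cos(yaw),np.sin(yaw),0]); rm=R.from_matrix(np.c_[np.cross(y,z),y,z])
print(s['eef_pos'],rel(s,[.572,-.0494,.07],rm))
E
```

```text
[ 0.57309792 -0.04950024  0.16189925] (array([-0.0001, -0.    , -0.0001]), array([ 0.0011, -0.0051,  0.4595]))
```

send_rows:
  moves: "0 0 0 0 -0.005 0.2 0.3;0 0 0 0 -0.005 0.4 0.3;0 0 0 0 -0.005 0.46 0.3;0 0 0 0 -0.005 0.46 0.3;0 0 0 0 -0.005 0.46 -1;0 0 0 0 -0.005 0.46 -1;0 0 0 0 -0.005 0.46 -1;0 0 0 0 -0.005 0.46 -1;0 0 0 0 -0.005 0.46 -1;0 0 0 0 -0.005 0.46 -1;0 0 0 0 -0.005 0.46 -1"
  newtons: 60

```text
time: 11.05
eef_pos: [0.5731, -0.0501, 0.0725]
tcp_rot: [0.658, 0.753, 0.0, 0.001]
contact_force: [-2.1, 0.2, 5.7]
opening: 0.266
finger_force: 58.5
```

send_rows:
  moves: "0 0 0.016 0.016 0.058 0 -1;0 0 0.032 0.026 0.117 0 -1;0 0 0.040 0.029 0.147 0 -1;0 0 0.048 0.03 0.177 0 -1;0 0 0.056 0.03 0.207 0 -1;0 0 0.064 0.029 0.237 0 -1;0 0 0.080 0.021 0.296 0 -1;0 0 0.092 0.01 0.343 0 -1;0 0 0.092 0.01 0.343 0 -1;0 0 0.092 0.01 0.343 0 -1;0 0 0.092 0.01 0.343 0 -1;0 0 0.092 0.01 0.343 0 -1"
  newtons: 80

```text
time: 12.55
eef_pos: [0.6395, -0.0383, 0.0725]
tcp_rot: [0.845, 0.536, -0.001, -0.0]
contact_force: [-7.0, 1.3, 8.1]
opening: 0.26
finger_force: 78.5
```

```bash
python3 - <<'E'
from plant import ctrl
from h import *
c=snap(ctrl,'side','side4'); t=snap(ctrl,'top','top4'); s=ctrl.get_state()
print(s['eef_pos'],s['opening'],s['finger_force'],s['contact_force'])
p=np.array([.6128,-.0681]); d=s['eef_pos'][:2]-p; r=np.array([[np.cos(.1368),np.sin(.1368)],[-np.sin(.1368),np.cos(.1368)]])@d+[0,.09]
print('theta',np.arctan2(r[0],r[1])+.32,np.hypot(*r))
cv2.imwrite('pics/m4.png',np.hstack([cv2.resize(c['image'][200:310,235:345],(400,400),interpolation=2),cv2.resize(t['image'][165:275,260:370],(400,400),interpolation=2)])[:,:,::-1])
E
```

```text
[ 0.63952184 -0.03825754  0.07248948] 0.256811657445954 78.53810548782349 [-6.64061762  1.28452849  7.93828309]
theta 0.5776204622611509 0.11987550991274638
```

View pics/m4.png

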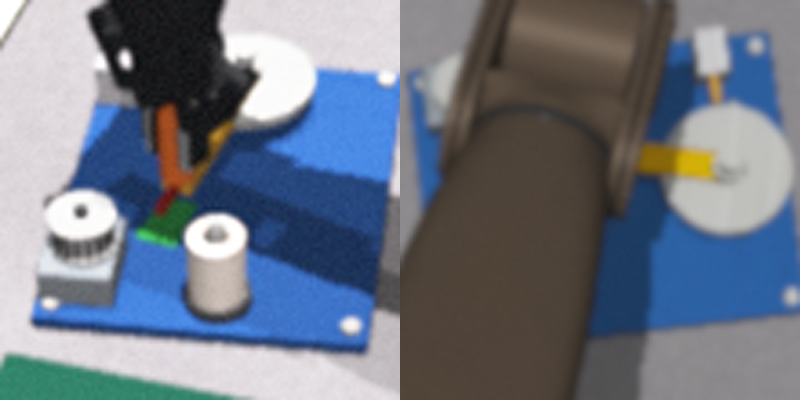

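The side view shows the red pointer over the green band, with the post gripped and the arm at about 0.58 rad. The sleeve stands on the shoulder, so I'll hand the job in.

```bash
python3 -c "
from plant import ctrl
print(ctrl.sign_off())"
```

```text
the job is handed in; nothing more can be done
None
```

The job is handed in: the sleeve is on the shaft's shoulder and let go, and the gripper is still holding the tensioner arm at about 0.58 rad, with its pointer inside the green band; the judge returned no verdict.

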